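# Draw the sprung sampling arm out to its mark and hold it over the tube

## Robot

A 7-joint arm with a two-finger parallel gripper is mounted at the origin on the work surface. World frame = base frame: x ahead of the robot, y to its left, z up, the work surface at z = 0. Lengths are in m, angles in rad, forces in N, time in s.
With the tool pointing down it reaches from about 0.35 to 0.9 m from the base axis. Payload 8.1 kg.
Tool frame: the origin (TCP) lies midway between the tips of the shut fingers; the grasp point (between the pads) lies 19 mm behind it; z points along the fingers, y is the direction in which the jaws open and shut (so a half turn about z gives the same grasp; the last joint's range is limited). The gripper opens to 92 mm and grips with 3 to 60 N. Pads are 19 mm wide; open, the fingers measure 130 mm over their backs; the gripper's body (75 mm by 190 mm) begins 47 mm behind the grasp point.
Start: joints at [-1.341, 0.434, 0.025, 1.573, -0.012, 1.134, -0.075], TCP at [0.204, 0.591, 0.227] pointing down, gripper open.
Joint ranges: [-2.62, 2.62], [-0.44, 2.09], [-1.27, 1.32], [0.08, 2.57], [-1.32, 4.46], [0.12, 2], [-2.74, 2.74]. Speed limits (rad/s): [2.22, 2.22, 3.01, 3.01, 3.14, 3.14, 3.14].

## Interface

Orientations are given as a rotation vector (axis times angle).
In Python, from cell import arm gives the robot as it stands. The module is installed in compiled form; this text tells all that it offers.
- The arm moves only by the tool jog_arm, never from a script. Its argument "increments" is a list of rows, each an object with "slide": the shift along the tool's x, y, z in mm, a list of three; "roll": the turn about the tool's z in rad; "gripper": the opening, from 0 (shut) to 1 (fully open). In form: [{"slide": [x, y, z], "roll": roll, "gripper": gripper}, ...]. A call has exactly 10 rows; each row is the pose to reach, as a shift and turn from the pose commanded when the call began, along the tool's axes at that moment; what a row does not reach only later rows make up. A row lasts 1/12 s, in which the tool goes at most 41.7 mm and 7.16 degrees, less where a joint would pass 70% of its speed; a pose out of reach is approached as far as the arm can. A call with a gripper value outside its range is refused whole. The fingers move at their own pace and stop on an object; "newtons" is the grip in N (left out, the last holds). Time passes only in rows, so rows that repeat a pose let the fingers close, or fill a call up. It gives the time, the measured TCP pose, the force and the opening at its end, in the units of the state.
- arm.observe(): the state, without advancing time (a new reading comes with each control period).
- arm.get_image(name): name is "scene" or "top" or "wrist"; returns a dict with "frame" (420x560x3 uint8, blue, green, red), "depth" (420x560 float32, m along the optical axis (not along the pixel's ray), 0 where there is no reading), "intrinsics" (3x3 intrinsics, pixels), "R" (3x3) and "t" (3): a world point X has camera coordinates R X + t; the wrist camera has in their place "hand_eye" (4x4, takes a point from camera to tool coordinates, whose origin is the TCP and whose axes are the flange's). Camera axes: x right, y down, z forward; pixel columns grow to the right and rows downward; lengths in m; the calibration is good to about 2 mm. A picture is of the moment at which its call begins: read the wrist's pose just before it.
- arm.sign_off(): hands the job in, once; it reports no verdict.
The state is a dict: "clock": time; "joints": joint angles; "dq": joint speeds; "joint_efforts": joint torques, N m; "position": TCP position; "ee_rot": TCP orientation; "force": force on the tool from outside, world axes, zero at the start; "ft_torque": the same for the moment, N m; "width": opening from 0.0 (shut) to 1.0 (fully open).
Only numpy, scipy, OpenCV 4.12 (cv2) and the standard library are available. Lean on these libraries where they do the work, as an engineer would, in place of code of your own. Each camera call takes 0.05 s, during which the arm holds its last target.

## Task

The sampling station's sprung needle arm is locked at home, with its needle over the wash cup. Free it by turning the wing-shaped clamp knob on top of the clamp block anticlockwise (seen from above) until the wing lies in line with the rod, then take the arm by the upright pull knob on its head and draw it straight out against its spring until the dark ring on the rod sits at the mouth of the sleeve and the needle is over the open sample tube. Finish while still holding it there, steady at the mark (it springs home if let go), and leave the sample tube and everything else on the bench where it stands.

Things in the scene. Friction and masses are not known exactly. Their poses are not given: they have to be found in the camera images.
- sampler: sampling station fixed to the bench: aluminium foot plate 385 x 180 x 12 mm with a white pump housing (170 x 170 mm, top 106 mm above the bench) on its rear. Along its top runs a fixed aluminium sleeve (26 mm across, axis 135 mm above the bench) out of which a steel telescoping rod points forward, along the station's -x. Origin: on the bench, midway across the width, 150 mm in from the rear edge; x points backwards (opposite to the way the rod draws out), z up
- sleeve_mouth (a point): centre of the sleeve's open front end (31 mm nut around it), on the rod's axis, 70 mm forward of the station's origin and 135 mm above the bench; same axes as the station
- knob_grip (a point): middle of the black wing of the clamp knob, on its vertical turning axis, 185 mm above the bench, 10 mm forward of the station's origin. The wing is an upright bar 46 mm long, 12 mm thick, 30 mm tall (170 to 200 mm above the bench); nothing else within 90 mm stands higher than 164 mm. y of this point runs along the wing's length
- clamp_knob (a joint): turn of the clamp knob (rad), grows anticlockwise seen from above: 0 = wing square across the rod, 1.571 = wing in line with the rod (end stop). Starts between 0.1 and 0.4. Below about 1.2 the rod is locked (up to 10 mm of play; pulling hard only tightens the lock); from there to the stop it slides freely. Stiff with friction of 0.05 N m, stays where it is left
- pull_grip (a point): middle of the waist of the black pull knob standing upright on the arm's head, on its axis, 170 mm above the bench. The waist is round, 14 mm in diameter (grip it there, pads on two sides), from 155 to 181 mm above the bench, with a 22 mm wide cap above it to 196 mm; it stands on the head block, whose top is 148 mm above the bench. At home it is 130 mm forward of the station's origin (60 mm forward of the sleeve mouth)
- probe_head: the arm's white head block, 26 x 28 x 26 mm, on the front end of the 10 mm rod, with the pull knob above and the sipper needle below it (needle tip 97 mm above the bench). Origin: the block's centre, on the rod's axis; same axes as the station
- probe_arm (a joint): how far the arm is drawn out (m), along the station's -x: 0 = home, end stop at 0.090. The dark ring (3 mm wide) on the rod is hidden in the sleeve at home and is centred on the sleeve's mouth at 0.065, where the needle is over the middle of the sample tube. The inner spring pulls it home with 4 N at home and 11 N at the mark
- sample_tube_mouth (a point): centre of the mouth of the open glass sample tube, 15 mm across and 75 mm tall, mouth 91 mm above the bench, standing loose in the grey tube seat on the foot plate, 195 mm forward of the station's origin; leave it standing
- tube_rack: fixed blue tube rack, 114 x 78 x 60 mm, origin under its centre; stands beside the station on its +y side
- conical_a: loose capped conical tube, 31 mm across at the cap, 113 mm tall, origin at its foot, in the rack; leave alone
- conical_b: second loose capped conical tube, the same, in the rack; leave alone
- beaker: loose glass beaker, 66 mm across, 85 mm tall, origin under its centre, beside the station's front on its -y side; leave alone
- timer: loose grey bench timer, 60 x 62 x 22 mm, origin under its centre, beside the station's housing on its -y side; leave alone
- wash_bottle: loose white wash bottle, 66 mm across, 195 mm tall with its spout, origin under its centre; leave alone
- tip_box: loose pipette tip box, 85 x 122 x 58 mm, origin under its centre; leave alone
- microplate: loose well plate, 86 x 128 x 14 mm, origin under its centre, flat on the bench beside the station's housing on its +y side; leave alone

How it is judged:
On the way, in this order (a step that is already met when the one before it is completed fails the run):
1. the clamp knob is turned free (wing in line with the rod) while the arm is still at home (value of joint clamp_knob above 1.25 rad and value of joint probe_arm below 0.012 m), for 0.2 s.
2. the arm is drawn out to its mark and held there by the fingers (value of joint probe_arm between 0.06 and 0.07 m and contact force between the fingers and probe_head above 3 N), for 0.5 s.
At the end, for the whole second after the job is handed in: The clamp knob is free (beyond 1.15 rad), the arm is held still by the fingers with its ring within 5 mm of the sleeve's mouth (drawn out 60 to 70 mm), and the needle is over the upright sample tube (within 8 mm), through the last second (all of step 2 and velocity of joint probe_arm between -0.01 and 0.01 m/s and value of joint clamp_knob above 1.15 rad and horizontal distance between probe_head and sample_tube_mouth below 0.008 m and angle between sample_tube_mouth's own z axis and vertical below 0.15 rad); the arm keeps its last pose, push and grip.
It fails at once if the sample tube is shifted out of its seat or tipped (distance of sample_tube_mouth from where it was at the start of the episode above 0.012 m or angle between sample_tube_mouth's own z axis and vertical above 0.3 rad).
It fails at once if another loose thing on the bench is displaced by more than 30 mm (distance of any of conical_a, conical_b, beaker, timer, wash_bottle, tip_box, microplate from where it was at the start of the episode above 0.03 m).
It also fails if it takes over 48 s, if anything falls off the work surface, if the arm or the gripper's body presses on something with over 40 N, if the wrist force passes 120 N, or if a joint passes its speed limit or range.

## Working session

There is one attempt and no reset: what is moved stays moved. The work goes in short steps, Python scripts to look and compute and a tool call to move; the robot and the scene stay as the last step left them, time stands still between calls to the robot, and variables do not carry over. Pictures are saved under pics/ and viewed, and the job is handed in when it is done.

Besides the shell and the picture viewer there is one more tool, called after ">>>" as name(argument=value, ...) on one line, values as JSON. jog_arm: Moves the arm, as the interface text tells. Its arguments: {"type":"object","properties":{"increments":{"type":"array"},"newtons":{"type":"number"}},"required":["increments"]}

```bash
mkdir -p pics; cat > h.py <<'E'
from cell import arm
import numpy as np, cv2
from scipy.spatial.transform import Rotation as Ro
def grab(n,tag):
    s=arm.observe(); d=arm.get_image(n); cv2.imwrite(f'pics/{tag}.png',d['frame']); np.savez(f'{tag}.npz',pos=s['position'],rot=s['ee_rot'],**d); return s,d
def w(d,u,v,z=None,s=None):
    K=d['intrinsics']
    if 'R' in d: R,t=d['R'],d['t']; Rw=R.T; c=-R.T@t
    else:
        H=d['hand_eye']; Rt=Ro.from_rotvec(d['rot'] if s is None else s['ee_rot']).as_matrix(); p=np.array(d['pos'] if s is None else s['position']); Rw=Rt@H[:3,:3]; c=Rt@H[:3,3]+p
    r=np.linalg.inv(K)@[u,v,1]
    if z is None: return c+Rw@(r*d['depth'][int(v),int(u)])
    q=Rw@r; return c+q*(z-c[2])/q[2]
E
python3 - <<'E'
from h import *
s,d=grab('scene','s0');s,d2=grab('top','t0');s,d3=grab('wrist','w0')
print(s); print(-d2['R'].T@d2['t'],-d['R'].T@d['t'])
E
```

```text
{'clock': 0.1, 'joints': array([-1.34062901,  0.43515858,  0.02498517,  1.57399731, -0.01159532,
        1.13396824, -0.07509197]), 'dq': array([-0.00138806, -0.00169326, -0.00045862, -0.00171153,  0.00077564,
        0.00033706, -0.00155219]), 'joint_efforts': array([ 3.17238795e-03, -6.69121313e+01,  9.88135189e-01, -3.15142787e+01,
       -6.03938545e-02,  3.73991579e-02,  2.32142122e-05]), 'position': array([0.20407444, 0.59027489, 0.2260237 ]), 'ee_rot': array([-5.20393636e-01, -3.09809561e+00,  2.17284785e-03]), 'force': array([-1.03951302, -0.24661228, -0.55836431]), 'ft_torque': array([-0.03650506, -0.03530424, -0.0166069 ]), 'width': 0.9973116834037168}
[0.41046702 0.01101339 1.23172956] [1.14513875 0.55762943 1.2245506 ]
```

View pics/s0.png

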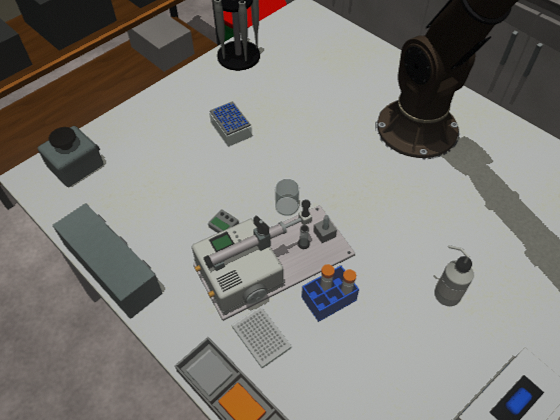

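View pics/t0.png

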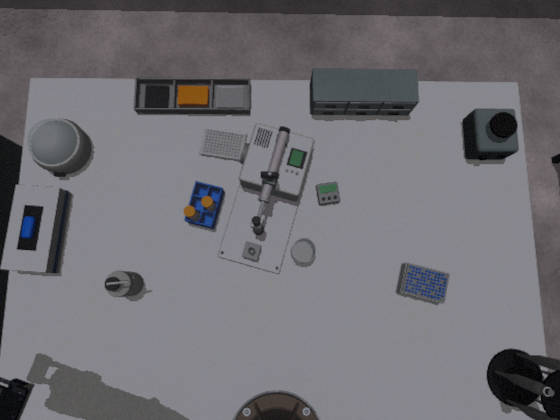

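```bash
python3 - <<'E'
from h import *
d=dict(np.load('t0.npz'));f=d['frame']
cv2.imwrite('pics/t0z.png',cv2.resize(f[110:280,200:350],None,fx=3.5,fy=3.5,interpolation=cv2.INTER_CUBIC)[:600])
d=dict(np.load('s0.npz'));f=d['frame']
cv2.imwrite('pics/s0z.png',cv2.resize(f[170:320,180:370],None,fx=4,fy=4,interpolation=cv2.INTER_CUBIC)[:600])
E
```

```text
(no output)
```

View pics/t0z.png

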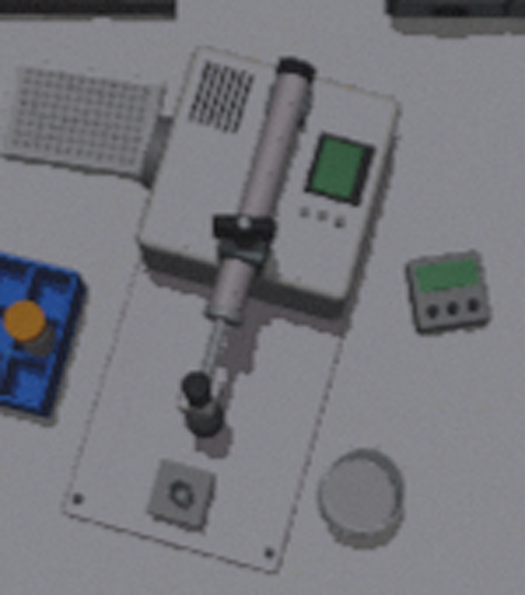

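View pics/s0z.png

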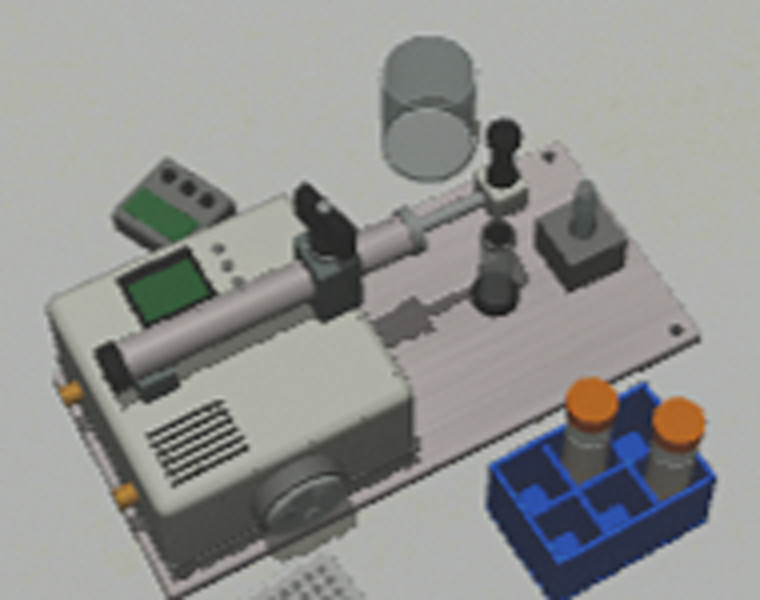

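```bash
python3 - <<'E'
from h import *
d=dict(np.load('t0.npz'))
f=lambda x,y:(200+(x+.5)/3.5-.5,110+(y+.5)/3.5-.5)
k=w(d,*f(244,226),.2);p=w(d,*f(196,385),.196)
print('knob',k,'pull',p,np.linalg.norm((k-p)[:2]))
# plate corners, z .012
c1=w(d,*f(65,512),.012);c2=w(d,*f(278,572),.012);print(c1,c2,np.linalg.norm(c1-c2))
v=c1-c2;print('axis from front edge yaw of +x',np.arctan2(v[1],v[0])-np.pi/2)
v=k-p;print(np.arctan2(v[1],v[0]))
a=w(d,*f(215,215),.2);b=w(d,*f(272,227),.2);print(a,b,np.linalg.norm(a-b))
m=w(d,*f(181,493),.0);print('tube',w(d,*f(181,493),.05))
ds=dict(np.load('s0.npz'))
fs=lambda x,y:(180+(x+.5)/4-.5,170+(y+.5)/4-.5)
print('scene pull',w(ds,*fs(504,130),.196),'knob',w(ds,*fs(325,210),.2))
E
```

```text
knob [0.67753311 0.01875238 0.2       ] pull [0.56483109 0.05155243 0.196     ] 0.11737797179520976
[0.48889256 0.16282319 0.012     ] [ 0.44127508 -0.00828991  0.012     ] 0.17761508002309428
axis from front edge yaw of +x -0.2714137255031297
-0.2832103770746665
[0.68542263 0.03923114 0.2       ] [ 0.67690419 -0.00097616  0.2       ] 0.041099768984075385
tube [0.50131009 0.06811255 0.05      ]
scene pull [0.56511414 0.05261552 0.196     ] knob [0.68141479 0.02174904 0.2       ]
```

```bash
python3 - <<'E'
from h import *
s=arm.observe(); R=Ro.from_rotvec(s['ee_rot']).as_matrix();print(R.round(3)); print(np.load('w0.npz')['hand_eye'].round(3))
E
```

```text
[[-0.945  0.327 -0.   ]
 [ 0.327  0.945 -0.001]
 [-0.    -0.001 -1.   ]]
[[-0.001 -0.968 -0.25   0.067]
 [ 1.    -0.001 -0.     0.002]
 [ 0.    -0.25   0.968 -0.158]
 [ 0.     0.     0.     1.   ]]
```

View pics/w0.png

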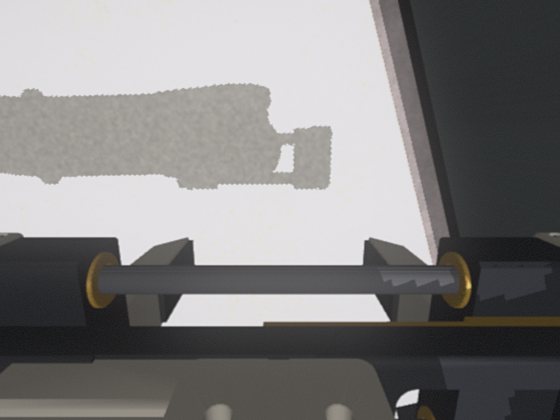

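>>> jog_arm(increments=[{"slide":[0,0,-40],"roll":0,"gripper":1},{"slide":[-10,-5,-80],"roll":0,"gripper":1},{"slide":[-40,-24,-90],"roll":0,"gripper":1},{"slide":[-72,-43,-90],"roll":0,"gripper":1},{"slide":[-105,-63,-90],"roll":0,"gripper":1},{"slide":[-138,-83,-90],"roll":0,"gripper":1},{"slide":[-172,-103,-90],"roll":0,"gripper":1},{"slide":[-206,-124,-90],"roll":0,"gripper":1},{"slide":[-240,-145,-90],"roll":0.1,"gripper":1},{"slide":[-274,-165,-90],"roll":0.2,"gripper":1}])

```text
clock: 0.98
position: [0.4101, 0.3432, 0.3167]
ee_rot: [-0.834, -3.029, -0.0]
force: [1.6, 0.2, 0.9]
width: 0.996
```

```bash
cat >> h.py <<'E'
def to(x,y,z,a=None):
    s=arm.observe();R=Ro.from_rotvec(s['ee_rot']).as_matrix()
    cur=np.arctan2(R[1,1],R[0,1])
    print('t',s['clock'],'pos',s['position'].round(4),'yaw',cur.round(3),'slide mm',(R.T@(np.array([x,y,z])-s['position'])*1000).round(1),'roll',None if a is None else round(cur-a,3),'F',s['force'].round(1),'w',round(s['width'],3),'j7',s['joints'][6].round(2))
E
python3 -c "
from h import *
to(.68,.02,.28,-.1)"
```

```text
t 0.9833 pos [0.4101 0.3432 0.3167] yaw 1.034 slide mm [-397.3 -139.5   36.7] roll 1.134 F [1.6 0.2 0.9] w 0.996 j7 0.28
```

>>> jog_arm(increments=[{"slide":[-38,-13,0],"roll":0.1,"gripper":1},{"slide":[-76,-26,0],"roll":0.2,"gripper":1},{"slide":[-114,-40,0],"roll":0.3,"gripper":1},{"slide":[-152,-53,0],"roll":0.4,"gripper":1},{"slide":[-190,-67,0],"roll":0.52,"gripper":1},{"slide":[-228,-80,5],"roll":0.64,"gripper":1},{"slide":[-266,-94,10],"roll":0.76,"gripper":1},{"slide":[-304,-107,15],"roll":0.88,"gripper":1},{"slide":[-342,-120,20],"roll":1.0,"gripper":1},{"slide":[-380,-133,25],"roll":1.12,"gripper":1}])

```text
clock: 1.82
position: [0.6699, 0.0362, 0.2913]
ee_rot: [-2.316, -2.122, 0.0]
force: [1.4, 0.9, 0.5]
width: 1.004
```

```bash
python3 -c "
from h import *
to(.68,.02,.28,-.1)
grab('wrist','w1'); grab('top','t1')"
```

```text
t 1.8167 pos [0.6699 0.0362 0.2913] yaw -0.087 slide mm [-15.2  11.5  11.3] roll 0.013 F [1.4 0.9 0.5] w 1.004 j7 0.0
```

View pics/w1.png

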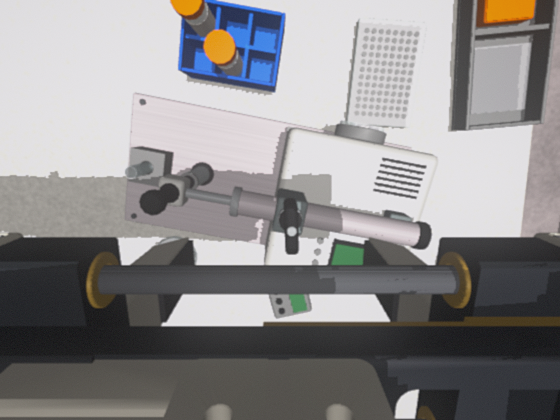

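```bash
python3 - <<'E'
from h import *
d=dict(np.load('w1.npz'));f=d['frame']
z=cv2.resize(f[150:270,110:310],None,fx=4,fy=4,interpolation=cv2.INTER_CUBIC);cv2.imwrite('pics/w1z.png',z)
E
```

```text
(no output)
```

View pics/w1z.png

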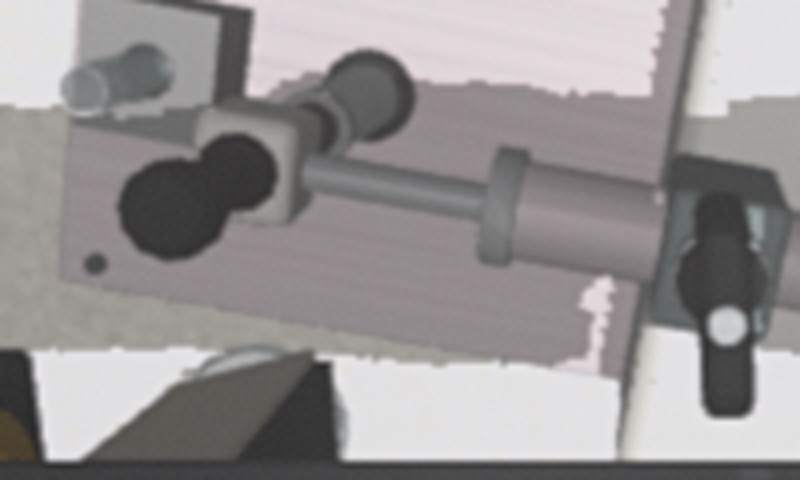

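```bash
python3 - <<'E'
from h import *
d=dict(np.load('w1.npz'))
f=lambda x,y:(110+(x+.5)/4-.5,150+(y+.5)/4-.5)
for n,x,y,z in [('dot',727,326,.2),('near',728,414,.2),('near rt',752,400,.2),('near lf',706,400,.2),('cap',172,208,.196),('tube',83,90,.091),('nut',505,205,.1505),('dotdepth',727,326,None),('wfar',722,200,.17)]:
    print(n,w(d,*f(x,y),z).round(4))
E
```

```text
dot [0.6796 0.0207 0.2   ]
near [0.6783 0.0009 0.2   ]
near rt [0.6837 0.0036 0.2   ]
near lf [0.6739 0.0045 0.2   ]
cap [0.5665 0.0553 0.196 ]
tube [0.5021 0.0714 0.091 ]
nut [0.6284 0.0399 0.1505]
dotdepth [0.6796 0.0209 0.2007]
wfar [0.6813 0.041  0.17  ]
```

>>> jog_arm(increments=[{"slide":[-15,11.5,15],"roll":-0.01,"gripper":1},{"slide":[-15,11.5,40],"roll":-0.01,"gripper":1},{"slide":[-15,11.5,65],"roll":-0.01,"gripper":0.6},{"slide":[-15,11.5,90],"roll":-0.01,"gripper":0.5},{"slide":[-15,11.5,110],"roll":-0.01,"gripper":0.5},{"slide":[-15,11.5,123],"roll":-0.01,"gripper":0.5},{"slide":[-15,11.5,123],"roll":-0.01,"gripper":0.4},{"slide":[-15,11.5,123],"roll":-0.01,"gripper":0.1},{"slide":[-15,11.5,123],"roll":-0.01,"gripper":0},{"slide":[-15,11.5,123],"roll":-0.01,"gripper":0}], newtons=25)

```text
clock: 2.75
position: [0.6802, 0.0217, 0.1704]
ee_rot: [2.299, 2.139, 0.003]
force: [1.0, -1.2, 0.5]
width: 0.469
```

```bash
python3 -c "
from h import *
to(.68,.0205,.168,-.07)
grab('wrist','w2')"
```

```text
t 2.75 pos [0.6802 0.0217 0.1704] yaw -0.072 slide mm [-1.2 -0.1  2.4] roll -0.002 F [ 1.  -1.2  0.5] w 0.469 j7 0.09
```

View pics/w2.png

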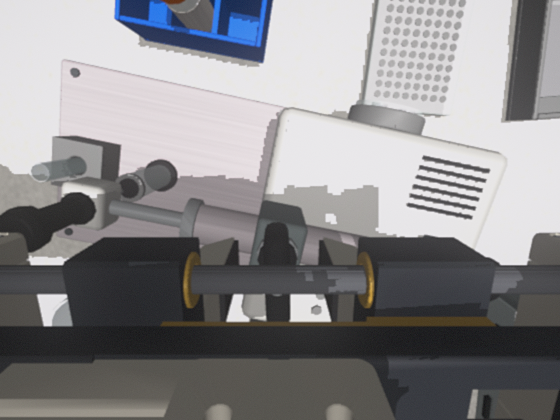

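>>> jog_arm(increments=[{"slide":[-1,0,2],"roll":0,"gripper":0},{"slide":[-1,0,2],"roll":0,"gripper":0},{"slide":[-1,0,2],"roll":0,"gripper":0},{"slide":[-1,0,2],"roll":0,"gripper":0},{"slide":[-1,0,2],"roll":0,"gripper":0},{"slide":[-1,0,2],"roll":0,"gripper":0},{"slide":[-1,0,2],"roll":0,"gripper":0},{"slide":[-1,0,2],"roll":0,"gripper":0},{"slide":[-1,0,2],"roll":0,"gripper":0},{"slide":[-1,0,2],"roll":0,"gripper":0}], newtons=25)

```text
clock: 3.63
position: [0.6794, 0.0206, 0.167]
ee_rot: [2.3, 2.139, 0.001]
force: [1.7, -1.4, 2.1]
width: 0.217
```

>>> jog_arm(increments=[{"slide":[0,0,0],"roll":0,"gripper":0},{"slide":[0,0,0],"roll":0,"gripper":0},{"slide":[0,0,0],"roll":0,"gripper":0},{"slide":[0,0,0],"roll":0,"gripper":0},{"slide":[0,0,0],"roll":0,"gripper":0},{"slide":[0,0,0],"roll":0,"gripper":0},{"slide":[0,0,0],"roll":-0.05,"gripper":0},{"slide":[0,0,0],"roll":-0.1,"gripper":0},{"slide":[0,0,0],"roll":-0.15,"gripper":0},{"slide":[0,0,0],"roll":-0.2,"gripper":0}])

```text
clock: 4.47
position: [0.6792, 0.0206, 0.1669]
ee_rot: [2.072, 2.361, 0.0]
force: [1.1, -1.6, 4.1]
width: 0.216
```

```bash
python3 -c "
from h import *
to(.68,.0205,.166,1.286)
print(arm.observe()['ft_torque'])
grab('wrist','w3')"
```

```text
t 4.4667 pos [0.6792 0.0206 0.1669] yaw 0.13 slide mm [-0.2  0.8  0.9] roll -1.156 F [ 1.1 -1.6  4.1] w 0.216 j7 0.26
[-0.34012699 -0.36078741 -0.00227998]
```

View pics/w3.png

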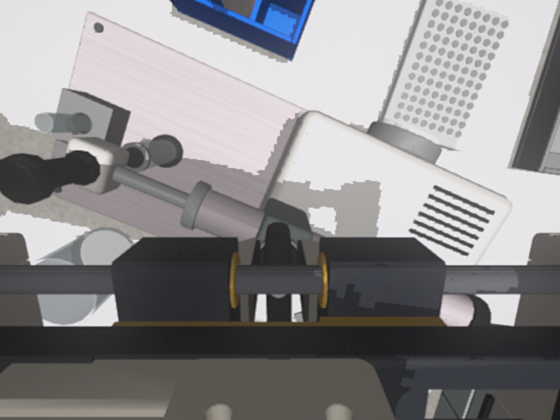

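>>> jog_arm(increments=[{"slide":[0,0,0],"roll":0,"gripper":0.35},{"slide":[0,0.5,0],"roll":0,"gripper":0.35},{"slide":[0,0.5,0],"roll":0,"gripper":0.35},{"slide":[0,0.5,-4],"roll":0,"gripper":0.35},{"slide":[0,0.5,-7],"roll":0,"gripper":0.35},{"slide":[0,0.5,-7],"roll":0,"gripper":0},{"slide":[0,0.5,-7],"roll":0,"gripper":0},{"slide":[0,0.5,-7],"roll":0,"gripper":0},{"slide":[0,0.5,-7],"roll":0,"gripper":0},{"slide":[0,0.5,-7],"roll":0,"gripper":0}])

```text
clock: 5.35
position: [0.6793, 0.0208, 0.1737]
ee_rot: [-2.075, -2.358, 0.001]
force: [-3.1, 0.5, 2.6]
width: 0.127
```

```bash
python3 -c "
from h import *
to(.68,.0205,.174,1.286)"
```

```text
t 5.35 pos [0.6793 0.0208 0.1737] yaw 0.128 slide mm [-0.4  0.7 -0.3] roll -1.158 F [-3.1  0.5  2.6] w 0.127 j7 0.26
```

>>> jog_arm(increments=[{"slide":[0,0,0],"roll":0,"gripper":0},{"slide":[0,0,0],"roll":-0.12,"gripper":0},{"slide":[0,0,0],"roll":-0.24,"gripper":0},{"slide":[0,0,0],"roll":-0.36,"gripper":0},{"slide":[0,0,0],"roll":-0.48,"gripper":0},{"slide":[0,0,0],"roll":-0.6,"gripper":0},{"slide":[0,0,0],"roll":-0.72,"gripper":0},{"slide":[0,0,0],"roll":-0.84,"gripper":0},{"slide":[0,0,0],"roll":-0.94,"gripper":0},{"slide":[0,0,0],"roll":-1.0,"gripper":0}])

```text
clock: 6.18
position: [0.678, 0.02, 0.1736]
ee_rot: [-0.682, -3.064, 0.002]
force: [-7.5, -1.1, 5.0]
width: 0.13
```

```bash
python3 -c "
from h import *
to(.68,.0205,.174,1.286)
print(arm.observe()['ft_torque'])
grab('wrist','w4')"
```

```text
t 6.1833 pos [0.678  0.02   0.1736] yaw 1.133 slide mm [-1.6  1.3 -0.4] roll -0.153 F [-7.5 -1.1  5. ] w 0.13 j7 1.13
[-0.31961859  1.68811011 -0.03831058]
```

View pics/w4.png

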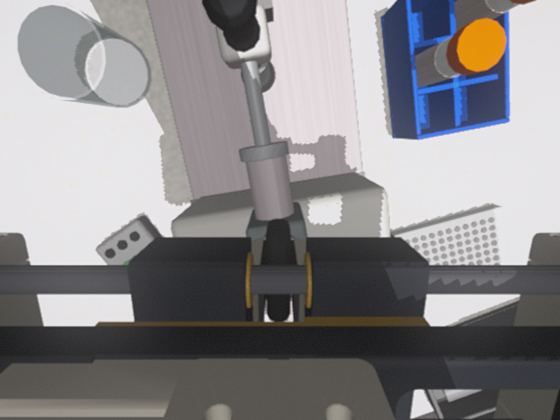

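>>> jog_arm(increments=[{"slide":[0,0,0],"roll":-0.07,"gripper":0},{"slide":[0,0,0],"roll":-0.12,"gripper":0},{"slide":[0,0,0],"roll":-0.15,"gripper":0},{"slide":[0,0,0],"roll":-0.15,"gripper":0},{"slide":[0,0,0],"roll":-0.15,"gripper":0},{"slide":[0,0,0],"roll":-0.15,"gripper":0},{"slide":[0,0,0],"roll":-0.15,"gripper":0.5},{"slide":[0,0,0],"roll":-0.15,"gripper":0.5},{"slide":[0,0,0],"roll":-0.15,"gripper":0.5},{"slide":[0,0,-5],"roll":-0.15,"gripper":0.5}])

```text
clock: 7.07
position: [0.6793, 0.021, 0.1779]
ee_rot: [-0.458, -3.107, 0.0]
force: [-0.4, 0.5, -0.7]
width: 0.371
```

>>> jog_arm(increments=[{"slide":[0,0,-15],"roll":0,"gripper":0.5},{"slide":[0,0,-40],"roll":0,"gripper":0.5},{"slide":[0,0,-60],"roll":0,"gripper":0.5},{"slide":[0,0,-80],"roll":0,"gripper":0.5},{"slide":[25,0,-80],"roll":0,"gripper":0.5},{"slide":[50,0,-80],"roll":0,"gripper":0.5},{"slide":[70,0,-80],"roll":0,"gripper":0.5},{"slide":[70,0,-80],"roll":0,"gripper":0.5},{"slide":[70,0,-80],"roll":0,"gripper":0.5},{"slide":[70,0,-80],"roll":0,"gripper":0.5}])

```text
clock: 7.9
position: [0.6134, 0.0408, 0.2592]
ee_rot: [0.458, 3.107, 0.0]
force: [0.5, -0.4, -0.1]
width: 0.502
```

```bash
python3 -c "
from h import *
to(.5655,.0545,.26,1.286)
grab('wrist','w5');grab('top','t5')
d=np.load('pics/../t5.npz');cv2.imwrite('pics/t5z.png',cv2.resize(d['frame'][110:280,200:350],None,fx=3.5,fy=3.5,interpolation=cv2.INTER_CUBIC))"
```

```text
t 7.9 pos [0.6134 0.0408 0.2592] yaw 1.278 slide mm [49.8 -0.7 -0.8] roll -0.008 F [ 0.5 -0.4 -0.1] w 0.502 j7 1.19
```

View pics/w5.png

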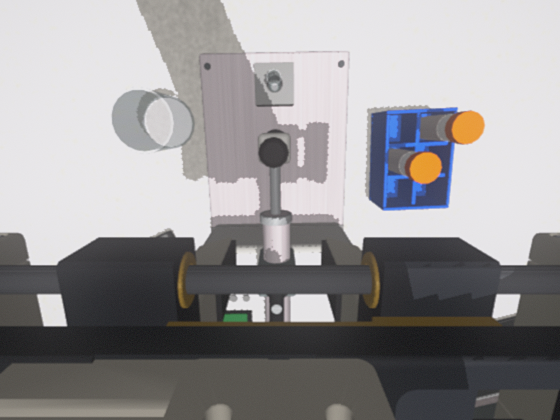

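View pics/t5z.png

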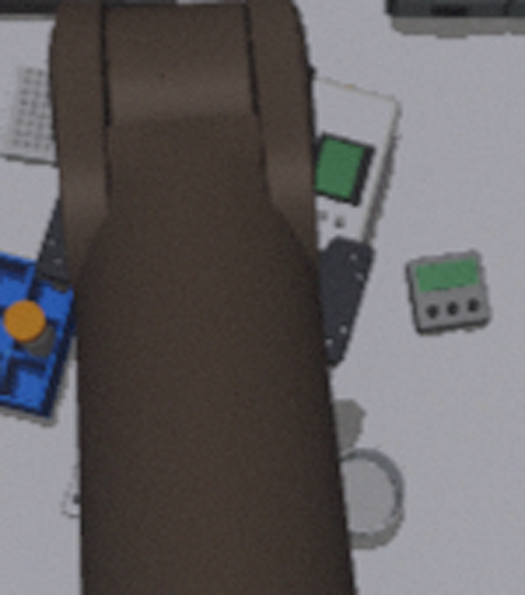

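```bash
python3 - <<'E'
from h import *
d=dict(np.load('w5.npz'));f=d['frame']
for n,u,v,z in [('cap',273,152,.196),('tube',273.5,74,.091),('nut top',275.5,213,.1505),('c1',207,66,.012),('c2',341,64,.012)]: print(n,w(d,u,v,z).round(4))
c=w(d,207,66,.012)-w(d,341,64,.012);print(np.arctan2(c[1],c[0]))
cv2.imwrite('pics/w5z.png',cv2.resize(f[50:325,200:350],None,fx=2.1,fy=2.1,interpolation=cv2.INTER_CUBIC))
E
```

```text
cap [0.5636 0.0538 0.196 ]
tube [0.4992 0.0724 0.091 ]
nut top [0.6181 0.0387 0.1505]
c1 [0.4555 0.0012 0.012 ]
c2 [0.4998 0.1554 0.012 ]
-1.8507583519027155
```

View pics/w5z.png

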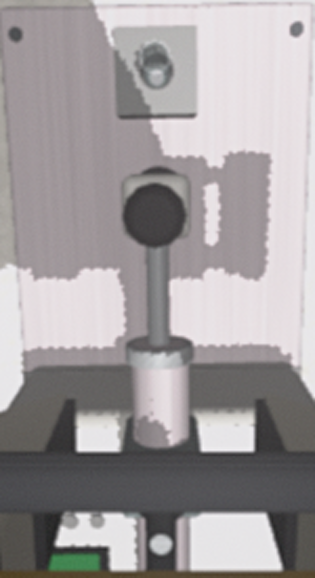

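>>> jog_arm(increments=[{"slide":[25,0,0],"roll":0,"gripper":0.5},{"slide":[51,-1.5,0],"roll":-0.01,"gripper":0.5},{"slide":[51,-1.5,20],"roll":-0.01,"gripper":0.5},{"slide":[51,-1.5,45],"roll":-0.01,"gripper":0.5},{"slide":[51,-1.5,70],"roll":-0.01,"gripper":0.5},{"slide":[51,-1.5,90],"roll":-0.01,"gripper":0.5},{"slide":[51,-1.5,102],"roll":-0.01,"gripper":0.5},{"slide":[51,-1.5,107],"roll":-0.01,"gripper":0.5},{"slide":[51,-1.5,107],"roll":-0.01,"gripper":0.4},{"slide":[51,-1.5,107],"roll":-0.01,"gripper":0.3}], newtons=40)

```text
clock: 8.83
position: [0.5641, 0.0541, 0.152]
ee_rot: [0.444, 3.11, -0.0]
force: [0.9, 0.8, 0.6]
width: 0.401
```

```bash
python3 -c "
from h import *
to(.5643,.054,.151,1.291)
grab('wrist','w6')"
```

```text
t 8.8333 pos [0.5641 0.0541 0.152 ] yaw 1.287 slide mm [-0.3  0.   1. ] roll -0.004 F [0.9 0.8 0.6] w 0.401 j7 1.17
```

View pics/w6.png

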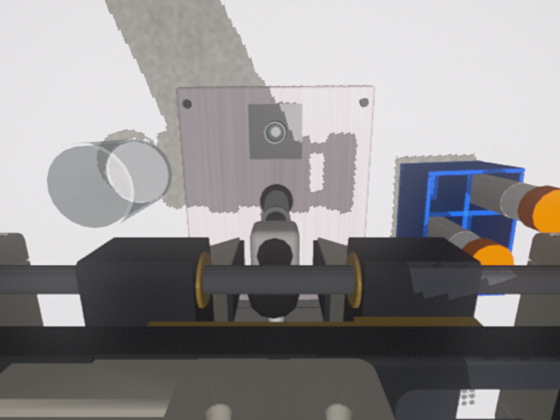

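Pull knob sits centred between the fingers at (275,270). Close.

>>> jog_arm(increments=[{"slide":[0,0,0],"roll":0,"gripper":0},{"slide":[0,0,0],"roll":0,"gripper":0},{"slide":[0,0,0],"roll":0,"gripper":0},{"slide":[0,0,0],"roll":0,"gripper":0},{"slide":[0,0,0],"roll":0,"gripper":0},{"slide":[0,0,0],"roll":0,"gripper":0},{"slide":[0,0,0],"roll":0,"gripper":0},{"slide":[0,0,0],"roll":0,"gripper":0},{"slide":[0,0,0],"roll":0,"gripper":0},{"slide":[0,0,0],"roll":0,"gripper":0}], newtons=40)

```text
clock: 9.72
position: [0.5636, 0.0521, 0.1526]
ee_rot: [0.446, 3.109, -0.003]
force: [-1.3, -5.9, 3.6]
width: 0.217
```

```bash
python3 -c "
from h import *
to(.5643-.065*.961,.054+.065*.276,.152,1.291)"
```

```text
t 9.7167 pos [0.5636 0.0521 0.1526] yaw 1.286 slide mm [64.9  1.7  0.5] roll -0.005 F [-1.3 -5.9  3.6] w 0.217 j7 1.17
```

>>> jog_arm(increments=[{"slide":[0,0,0],"roll":0,"gripper":0.32},{"slide":[0,0,0],"roll":0,"gripper":0.32},{"slide":[0,0.5,0],"roll":0,"gripper":0.32},{"slide":[0,0.5,-3],"roll":0,"gripper":0.32},{"slide":[0,0.5,-5.5],"roll":0,"gripper":0.32},{"slide":[0,0.5,-5.5],"roll":0,"gripper":0},{"slide":[0,0.5,-5.5],"roll":0,"gripper":0},{"slide":[0,0.5,-5.5],"roll":0,"gripper":0},{"slide":[0,0.5,-5.5],"roll":0,"gripper":0},{"slide":[0,0.5,-5.5],"roll":0,"gripper":0}])

```text
clock: 10.55
position: [0.5631, 0.0523, 0.1578]
ee_rot: [-0.446, -3.109, 0.004]
force: [-4.5, -9.0, 8.0]
width: 0.216
```

```bash
python3 -c "
from h import *
to(.5643-.065*.961,.054+.065*.276,.152,1.291)
s,d=grab('scene','s7')
cv2.imwrite('pics/s7z.png',cv2.resize(d['frame'][150:290,190:350],None,fx=4,fy=4,interpolation=cv2.INTER_CUBIC))"
```

```text
t 10.55 pos [0.5631 0.0523 0.1578] yaw 1.286 slide mm [64.3  1.7  5.8] roll -0.005 F [-4.5 -9.   8. ] w 0.216 j7 1.17
```

View pics/s7z.png

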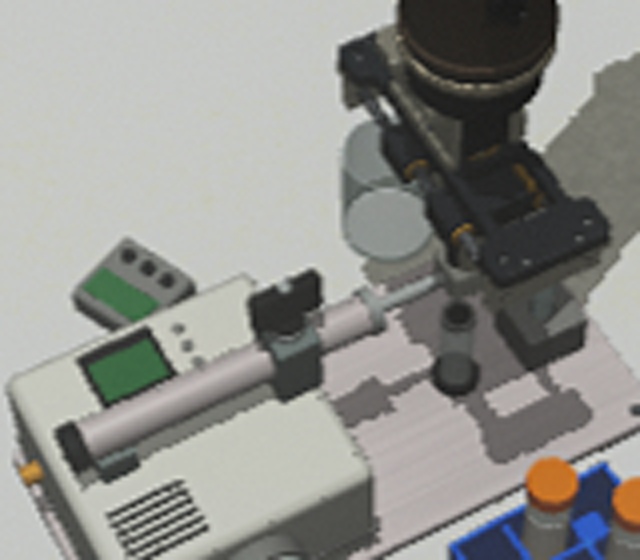

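```bash
python3 -c "
from h import *
s,d=grab('wrist','w7')
cv2.imwrite('pics/w7z.png',cv2.resize(d['frame'][130:330,180:380],None,fx=3,fy=3,interpolation=cv2.INTER_CUBIC)); print(s['ft_torque'])
d=dict(np.load('w3.npz'));cv2.imwrite('pics/w3z.png',cv2.resize(d['frame'][200:330,200:360],None,fx=4,fy=4,interpolation=cv2.INTER_CUBIC))"
```

```text
[-1.62188494  0.87877868 -0.00630652]
```

View pics/w7z.png

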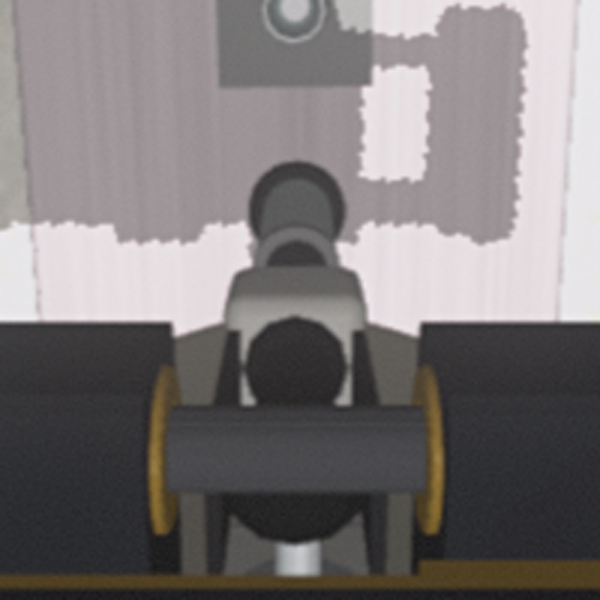

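View pics/w3z.png

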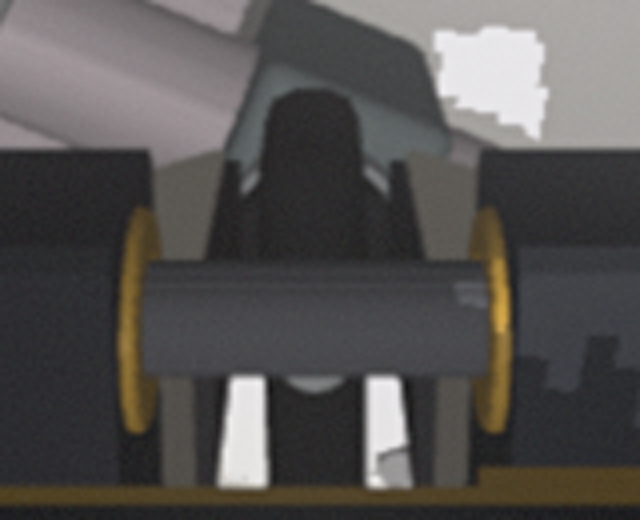

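>>> jog_arm(increments=[{"slide":[0,0,0],"roll":0,"gripper":0.35},{"slide":[0,-1,0],"roll":0,"gripper":0.35},{"slide":[0,-2,0],"roll":0,"gripper":0.35},{"slide":[0,-2,-3],"roll":0,"gripper":0.35},{"slide":[0,-2,-5],"roll":0,"gripper":0.35},{"slide":[0,-2,-5],"roll":0,"gripper":0},{"slide":[0,-2,-5],"roll":0,"gripper":0},{"slide":[0,-2,-5],"roll":0,"gripper":0},{"slide":[0,-2,-5],"roll":0,"gripper":0},{"slide":[0,-2,-5],"roll":0,"gripper":0}])

```text
clock: 11.48
position: [0.5629, 0.0523, 0.1624]
ee_rot: [0.444, 3.11, -0.001]
force: [-1.6, -3.5, 4.2]
width: 0.216
```

```bash
python3 -c "
from h import *
to(.5643-.065*.961,.054+.065*.276,.152,1.291)
s,d=grab('wrist','w8')
cv2.imwrite('pics/w8z.png',cv2.resize(d['frame'][130:330,180:380],None,fx=3,fy=3,interpolation=cv2.INTER_CUBIC)); print(s['ft_torque'])
"
```

```text
t 11.4833 pos [0.5629 0.0523 0.1624] yaw 1.287 slide mm [64.1  1.8 10.4] roll -0.004 F [-1.6 -3.5  4.2] w 0.216 j7 1.17
[-0.71113064  0.3600646  -0.0019344 ]
```

View pics/w8z.png

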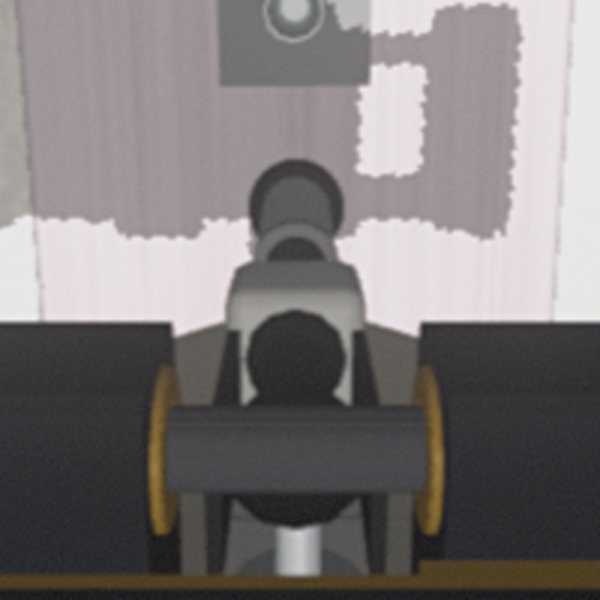

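```bash
python3 - <<'E'
from h import *
def pts(tag):
    d=dict(np.load(tag+'.npz'));K=d['intrinsics'];D=d['depth'];v,u=np.mgrid[:420,:560]
    c=(np.linalg.inv(K)@np.stack([u.ravel(),v.ravel(),np.ones(u.size)]))*D.ravel()
    H=d['hand_eye'];t=(H[:3,:3]@c).T+H[:3,3];ok=D.ravel()>0
    return t[ok]*1000,d
for tag in ['w8','w7','w4']:
    t,d=pts(tag); print(tag,d['pos'])
    for z in range(-50,12,3):
        m=(abs(t[:,2]-z)<1.5)&(abs(t[:,1])<45)&(abs(t[:,0])<25)
        q=t[m]
        if len(q)==0: print(z,'none');continue
        h=np.unique((q[:,1]/2).round()*2,return_counts=True)
        print(z,' '.join(f'{int(a)}:{b}' for a,b in zip(*h)), '| x',q[:,0].min().round(),q[:,0].max().round())
E
```

```text
w8 [0.56290161 0.05232432 0.16235979]
-50 -10:26 14:26 | x -6.0 6.0
-47 -10:97 -8:62 12:85 14:78 | x -9.0 5.0
-44 -10:15 -8:20 12:22 14:10 | x -9.0 3.0
-41 -8:20 12:18 | x -9.0 -1.0
-38 -8:2 12:4 | x -2.0 -1.0
-35 -14:5 -12:7 -10:2 -8:15 -6:3 -4:12 -2:27 0:26 2:36 4:29 6:29 8:10 12:15 14:4 16:5 18:3 | x -10.0 12.0
-32 -16:1 -14:12 -12:15 -10:7 -8:5 -6:22 -4:25 -2:27 0:28 2:35 4:21 6:23 8:22 10:18 12:3 14:11 16:16 18:13 | x -11.0 12.0
-29 -16:4 -14:11 -12:9 -10:18 -8:12 -6:2 -4:5 -2:14 0:11 2:16 4:11 6:9 8:4 12:15 14:11 16:12 18:9 20:1 | x -11.0 12.0
-26 -16:7 -14:8 -12:12 -10:10 -8:13 -6:2 -4:9 -2:13 0:8 2:12 4:11 6:12 8:12 12:14 14:14 16:9 18:13 20:3 | x -8.0 12.0
-23 -16:8 -14:10 -12:12 -10:16 -8:7 -6:1 -4:1 -2:2 0:1 2:1 4:2 6:1 8:1 12:8 14:12 16:10 18:12 20:8 | x 7.0 12.0
-20 -16:9 -14:11 -12:11 -10:7 -8:7 12:11 14:9 16:11 18:10 20:9 | x 4.0 12.0
-17 -18:3 -16:12 -14:9 -12:7 -10:13 -8:16 -2:1 4:1 12:17 14:13 16:10 18:10 20:8 22:2 | x 4.0 12.0
-14 -18:4 -16:10 -14:12 -12:10 -10:10 -8:4 -2:4 0:7 2:6 4:6 6:3 12:5 14:12 16:8 18:8 20:11 22:3 | x 5.0 12.0
-11 -18:7 -16:8 -14:8 -12:9 -10
[... 3051 characters left out ...]
0 -10:11 -8:13 -6:14 -4:8 -2:9 0:7 2:9 4:5 6:8 8:19 10:15 12:9 14:8 | x 5.0 22.0
-17 -12:1 -10:11 -8:8 -6:9 -4:7 -2:7 0:9 2:8 4:10 6:7 8:7 10:5 12:10 14:10 | x 10.0 22.0
-14 -12:1 -10:8 -8:9 -6:9 -4:7 -2:6 0:6 2:8 4:10 6:6 8:5 10:11 12:9 14:9 | x 9.0 22.0
-11 -12:4 -10:8 -8:9 -6:11 -4:4 -2:9 0:6 2:9 4:7 6:8 8:4 10:10 12:8 14:10 16:1 | x 9.0 22.0
-8 -12:3 -10:8 -8:9 -6:8 -4:3 -2:7 0:7 2:8 4:7 6:7 8:4 10:10 12:8 14:8 16:2 | x 10.0 22.0
-5 -12:4 -10:8 -8:5 -6:7 -4:3 -2:5 0:6 2:7 4:7 6:6 8:5 10:8 12:8 14:7 16:3 | x 9.0 22.0
-2 -10:4 -8:8 -6:12 -4:5 -2:6 0:4 2:4 4:5 6:7 8:2 10:10 12:6 14:2 | x 9.0 22.0
1 -8:2 -6:2 -2:1 10:2 12:1 | x 10.0 21.0
4 none
7 10:1 | x 7.0 7.0
10 -6:6 8:2 10:4 | x 7.0 8.0
```

>>> jog_arm(increments=[{"slide":[0,0,0],"roll":0,"gripper":0},{"slide":[0,0,0],"roll":0,"gripper":0},{"slide":[3,0,0],"roll":0,"gripper":0},{"slide":[6,0,0],"roll":0,"gripper":0},{"slide":[10,0,0],"roll":0,"gripper":0},{"slide":[14,0,0],"roll":0,"gripper":0},{"slide":[18,0,0],"roll":0,"gripper":0},{"slide":[22,0,0],"roll":0,"gripper":0},{"slide":[26,0,0],"roll":0,"gripper":0},{"slide":[30,0,0],"roll":0,"gripper":0}], newtons=50)

```text
clock: 12.37
position: [0.5358, 0.06, 0.1624]
ee_rot: [0.444, 3.106, -0.001]
force: [5.6, -6.3, -2.5]
width: 0.208
```

```bash
python3 -c "
from h import *
to(.5004,.0703,.1624,1.287)
s,d=grab('wrist','w9')
cv2.imwrite('pics/w9z.png',cv2.resize(d['frame'][130:330,180:380],None,fx=3,fy=3,interpolation=cv2.INTER_CUBIC)); print(s['ft_torque'])
s,d=grab('scene','s9')
cv2.imwrite('pics/s9z.png',cv2.resize(d['frame'][150:290,190:350],None,fx=4,fy=4,interpolation=cv2.INTER_CUBIC))"
```

```text
t 12.3667 pos [0.5358 0.06   0.1624] yaw 1.287 slide mm [36.8 -0.  -0.1] roll -0.0 F [ 5.6 -6.3 -2.5] w 0.208 j7 1.14
[-1.40256014 -1.22575143  0.02532764]
```

View pics/w9z.png

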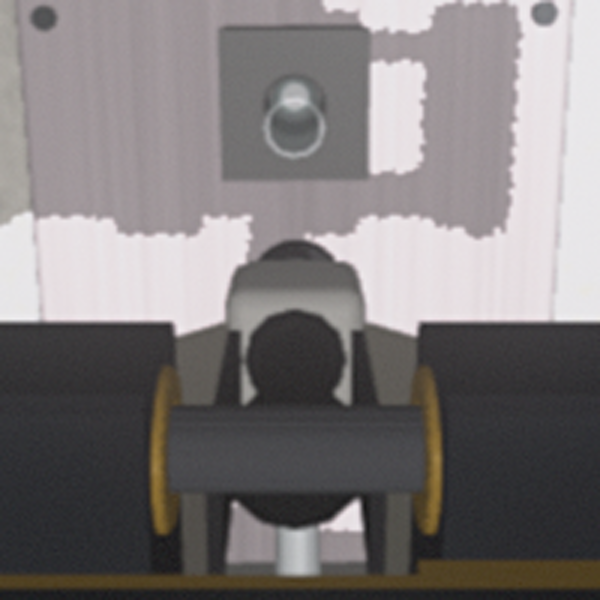

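View pics/s9z.png

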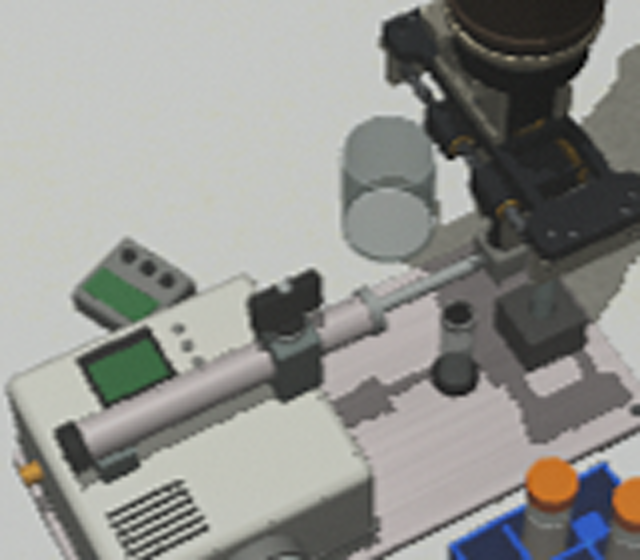

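>>> jog_arm(increments=[{"slide":[4,0,0],"roll":0,"gripper":0},{"slide":[9,0,0],"roll":0,"gripper":0},{"slide":[14,0,0],"roll":0,"gripper":0},{"slide":[19,0,0],"roll":0,"gripper":0},{"slide":[24,0,0],"roll":0,"gripper":0},{"slide":[28,0,0],"roll":0,"gripper":0},{"slide":[31,0,0],"roll":0,"gripper":0},{"slide":[34,0,0],"roll":0,"gripper":0},{"slide":[35,0,0],"roll":0,"gripper":0},{"slide":[36,0,0],"roll":0,"gripper":0}])

```text
clock: 13.3
position: [0.502, 0.0696, 0.1625]
ee_rot: [0.445, 3.105, -0.001]
force: [8.9, -9.0, -4.1]
width: 0.216
```

```bash
python3 -c "
from h import *
to(.5004,.0703,.1624,1.287)
s,d=grab('wrist','w10')
cv2.imwrite('pics/w10z.png',cv2.resize(d['frame'][130:330,180:380],None,fx=3,fy=3,interpolation=cv2.INTER_CUBIC))
s,d=grab('scene','s10')
cv2.imwrite('pics/s10z.png',cv2.resize(d['frame'][190:260,240:350],None,fx=7,fy=7,interpolation=cv2.INTER_CUBIC))"
```

```text
t 13.3 pos [0.502  0.0696 0.1625] yaw 1.286 slide mm [1.7 0.2 0.1] roll -0.001 F [ 8.9 -9.  -4.1] w 0.216 j7 1.09
```

View pics/w10z.png

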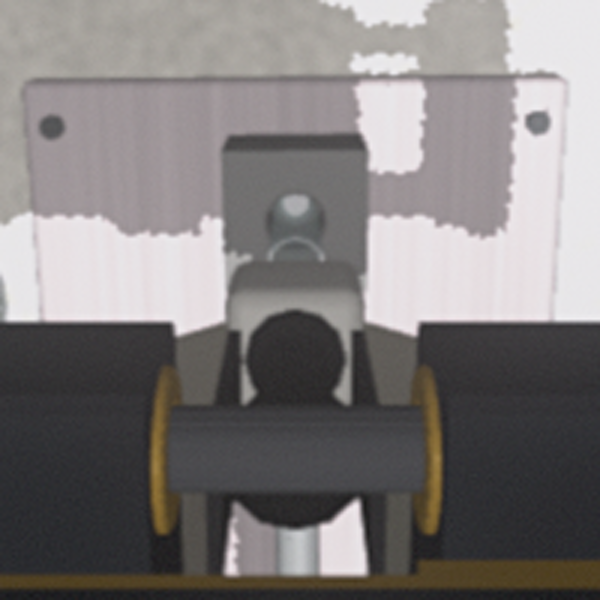

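View pics/s10z.png

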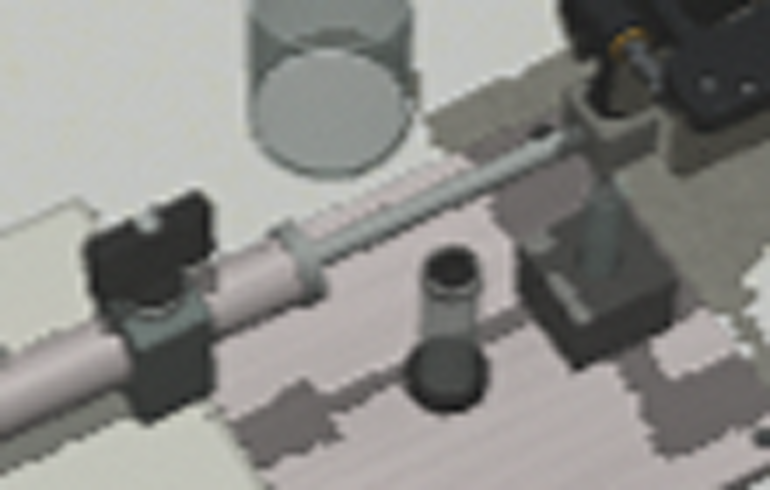

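```bash
python3 - <<'E'
from h import *
def W(t,x,y,z,ox=180,oy=130,k=3):
    d=dict(np.load(t+'.npz')); return w(d,ox+(x+.5)/k-.5,oy+(y+.5)/k-.5,z)
u=np.array([-.961,.276,0])
d1=W('w1',237,172,.155,110,150,4)
for t,x,y in [('w8',295,357),('w10',295,357)]:
    p=W(t,x,y,.155); print(t,p,(p-d1)@u)
print('w1 flange',d1)
d=dict(np.load('w10.npz'))
for n,x,y,z in [('tube front rim',297,236,.091),('c1',51,127,.012),('c2',538,122,.012),('blockfront top edge',296,263,.148)]: print(n,W('w10',x,y,z))
E
```

```text
w8 [0.56188937 0.05426038 0.155     ] 0.003846977788423307
w10 [0.50102182 0.07155622 0.155     ] 0.06711434906008933
w1 flange [0.56600155 0.05464016 0.155     ]
tube front rim [0.49447831 0.0739366  0.091     ]
c1 [0.45571348 0.00079533 0.012     ]
c2 [0.49931609 0.15534674 0.012     ]
blockfront top edge [0.48530788 0.07636067 0.148     ]
```

```bash
python3 - <<'E'
from h import *
for t in ['s0','s10']:
    d=dict(np.load(t+'.npz')); cv2.imwrite(f'pics/{t}n.png',cv2.resize(d['frame'][205:245,270:330],None,fx=12,fy=12,interpolation=cv2.INTER_NEAREST))
E
```

```text
(no output)
```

View pics/s10n.png

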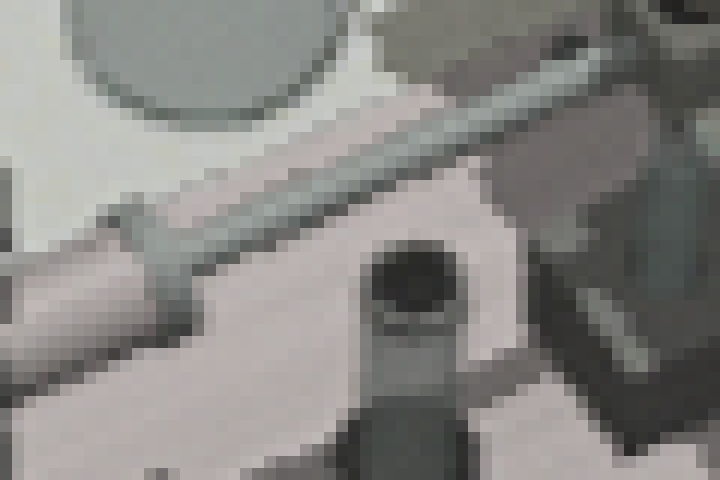

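View pics/s0n.png

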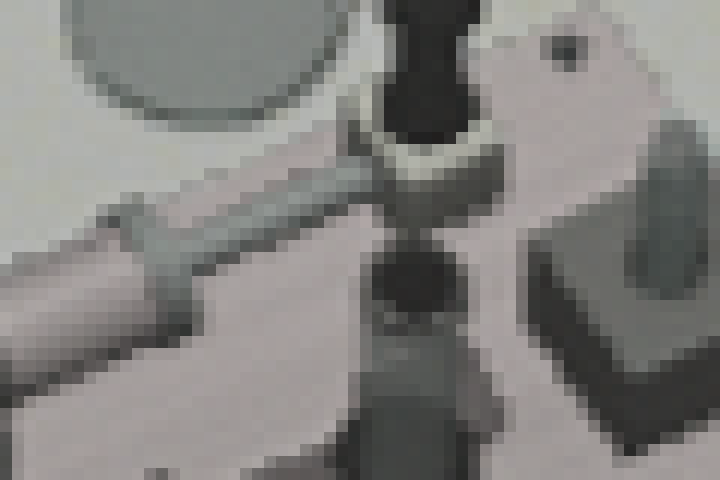

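```bash
python3 - <<'E'
from h import *
d=dict(np.load('s10.npz')); cv2.imwrite('pics/s10h.png',cv2.resize(d['frame'][195:235,295:355],None,fx=12,fy=12,interpolation=cv2.INTER_NEAREST))
s,d=grab('top','t10');cv2.imwrite('pics/t10z.png',cv2.resize(d['frame'][110:280,200:350],None,fx=3.5,fy=3.5))
print(arm.observe()['position'],arm.observe()['force'])
E
```

```text
[0.5019162  0.06966139 0.1624497 ] [ 9.08422602 -8.63355686 -3.08815973]
```

View pics/s10h.png

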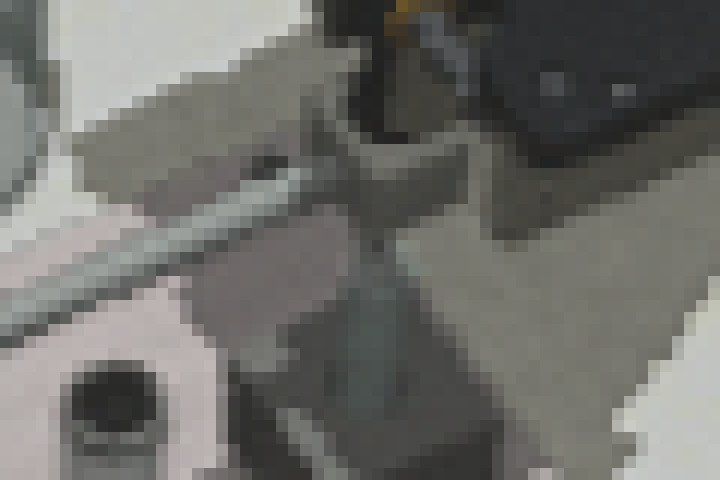

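View pics/t10z.png

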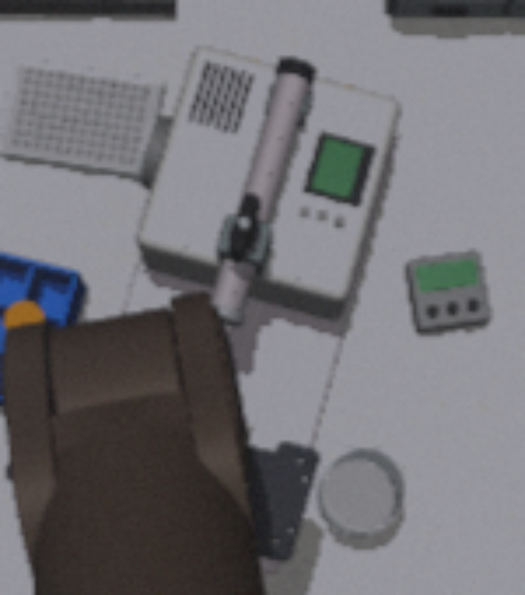

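```bash
python3 - <<'E'
from h import *
u=np.array([-.961,.276,0])
d=dict(np.load('s0.npz'))
A=lambda x,y,ox,oy:(ox+x/12-.5,oy+y/12-.5)
# template match of rear-lower block patch, grayscale gradient, home -> now, along rod line
f0=cv2.cvtColor(dict(np.load('s0.npz'))['frame'],cv2.COLOR_BGR2GRAY);f1=cv2.cvtColor(dict(np.load('s10.npz'))['frame'],cv2.COLOR_BGR2GRAY)
k=4;F0=cv2.resize(f0,None,fx=k,fy=k,interpolation=cv2.INTER_CUBIC);F1=cv2.resize(f1,None,fx=k,fy=k,interpolation=cv2.INTER_CUBIC)
for (x0,y0,x1,y1) in [(299,214,313,225),(299,216,310,225),(301,215,313,224)]:
    T=F0[y0*k:y1*k,x0*k:x1*k]
    r=cv2.matchTemplate(F1[195*k:235*k,300*k:350*k],T,cv2.TM_CCOEFF_NORMED);_,m,_,l=cv2.minMaxLoc(r)
    nu,nv=300+l[0]/k,195+l[1]/k
    p=w(d,x0+3,y0+5,.135);q=w(d,nu+3,nv+5,.135);print(m,nu-x0,nv-y0,(q-p)@u,np.linalg.norm(q-p))
# expected pixels shift for .065
P=np.array([.5642,.0541,.135])
def pr(X): c=d['R']@X+d['t'];c=d['intrinsics']@c;return c[:2]/c[2]
for s in (.060,.063,.065,.067,.07): print(s,pr(P+s*u)-pr(P))
E
```

```text
0.8340938687324524 22.0 -10.0 0.06285463717284714 0.06286424402751377
0.9284941554069519 22.25 -10.25 0.0635895158149949 0.06359942549746639
0.8684489727020264 22.0 -10.0 0.06280446500791957 0.06281419627205109
0.06 [20.89596766 -9.53155778]
0.063 [ 21.9276457  -10.00215091]
0.065 [ 22.61474585 -10.31556712]
0.067 [ 23.30129861 -10.62873362]
0.07 [ 24.33010278 -11.09801586]
```

>>> jog_arm(increments=[{"slide":[0.5,0,0],"roll":0,"gripper":0},{"slide":[1,0,0],"roll":0,"gripper":0},{"slide":[1.5,0,0],"roll":0,"gripper":0},{"slide":[1.5,0,0],"roll":0,"gripper":0},{"slide":[1.5,0,0],"roll":0,"gripper":0},{"slide":[1.5,0,0],"roll":0,"gripper":0},{"slide":[1.5,0,0],"roll":0,"gripper":0},{"slide":[1.5,0,0],"roll":0,"gripper":0},{"slide":[1.5,0,0],"roll":0,"gripper":0},{"slide":[1.5,0,0],"roll":0,"gripper":0}])

```text
clock: 14.28
position: [0.5006, 0.07, 0.1624]
ee_rot: [0.445, 3.105, -0.001]
force: [9.2, -8.6, -4.5]
width: 0.214
```

```bash
python3 - <<'E'
from h import *
to(.5004,.0703,.1624,1.287)
s,d=grab('scene','s11')
u=np.array([-.961,.276,0]);d0=dict(np.load('s0.npz'))
k=4;F=[cv2.resize(cv2.cvtColor(x['frame'],cv2.COLOR_BGR2GRAY),None,fx=k,fy=k,interpolation=cv2.INTER_CUBIC) for x in (d0,d)]
T=F[0][216*k:225*k,299*k:310*k]
r=cv2.matchTemplate(F[1][195*k:235*k,300*k:350*k],T,cv2.TM_CCOEFF_NORMED);_,m,_,l=cv2.minMaxLoc(r)
print(m,(w(d0,303+l[0]/k,200+l[1]/k,.135)-w(d0,302,221,.135))@u)
cv2.imwrite('pics/s11n.png',cv2.resize(d['frame'][195:245,270:340],None,fx=10,fy=10,interpolation=cv2.INTER_NEAREST))
to(.5004,.0703,.1624,1.287)
E
```

```text
t 14.2833 pos [0.5006 0.07   0.1624] yaw 1.286 slide mm [0.3 0.2 0. ] roll -0.001 F [ 9.2 -8.6 -4.5] w 0.214 j7 1.09
0.9213494658470154 0.06413025826002837
t 14.3333 pos [0.5006 0.07   0.1624] yaw 1.286 slide mm [0.3 0.2 0. ] roll -0.001 F [ 9.4 -8.4 -3.8] w 0.211 j7 1.09
```

View pics/s11n.png

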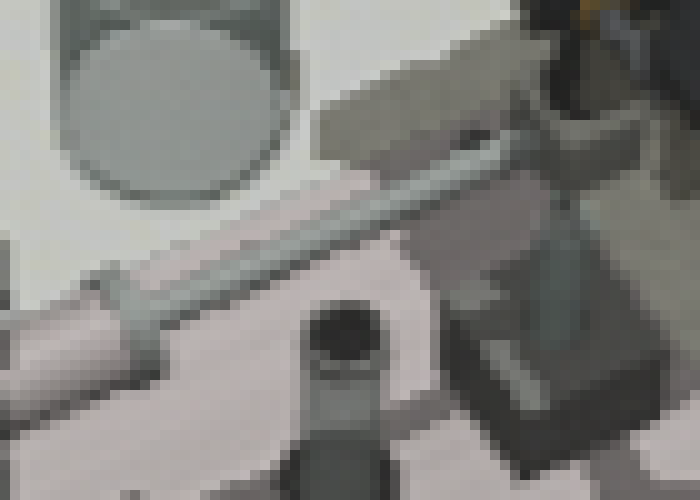

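```bash
python3 -c "
from h import *
print(arm.sign_off()); to(.5004,.0703,.1624,1.287)"
```

```text
the job is handed in; nothing more can be done
None
the job is handed in; nothing more can be done
```

I turned the clamp knob anticlockwise until its wing lay in line with the rod. I then gripped the pull knob, drew the arm out to about 64–65 mm, and handed the job in at about 14 s while still holding it there at 50 N.

**What agreed in the last checks:**
- **Draw-out:** tool travel gave 64.7 mm and the scene image match gave 64.1 mm. The pull along the rod was about 11 N, which is the spring force given for the mark.
- **Steadiness:** the position did not change between the last two readings.
- **Scene:** the wing was in line with the rod in the last top and scene pictures. In the last scene picture the tube was upright in its seat and the beaker stood where it was. The timer, microplate and rack looked unmoved in the top view taken just before. The other loose things were not looked at again.

**What did not agree or could not be confirmed:**
- **Grip width:** the fingers stopped at about 20 mm at every height I tried, not at the 14 mm waist. They are probably holding the knob by its cap or base flange. It did not slip during the pull.
- **Sideways force:** about 5 N across the rod remained at the end.
- **Two wrist-camera estimates ran long:** before the last 1.5 mm nudge, one put the draw-out at 67 mm. The other, from the block's front edge, put the head about 4 mm past the tube centre.
- **Dark ring:** I could not make it out in the pictures, so the mark was judged from the measurements and not seen directly.

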